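# Catch pressure adapters from a gated chute and stow the tray in the kit case

### The job

Pick up the open blue tray by its black grip and hold it in the air under the mouth of the parts chute, grip end pointing away from the chute, and raise it so that its two side rims lift the yellow gate by its feet and all three brass adapters with red caps slide out and are caught in the tray; none may fall on the bench. Then lower the tray so that the gate drops shut again, and set the loaded tray down flat in the free, green-lined bay of the kit case with all three adapters still in it, and let go. Leave the calibrator in the other bay and the gauge, mug and screwdriver as they are.

Things in the scene. Friction and masses are not known exactly. Their poses are not given: they have to be found in the camera images.
- chute: fixed slick parts chute on a post: channel 42 mm wide inside, 225 mm long, sloping down at 32 degrees towards its own -x, ending at a lip. Origin on the bench straight below the lip's middle; x horizontal, up-slope; z up. Lip floor 225 mm above the bench, lip underside 219 mm. The post and foot plate begin 95 mm behind the lip (+x); the space under the lip is free
- chute_lip (a point): middle of the lip's floor edge, 225 mm above the bench, where the adapters leave the chute, at up to 1 m/s and pitching down the slope. They slide by themselves once the gate is high enough and are usually all out within about 2 s
- gate (a joint): height in m of the yellow lift gate just in front of the lip: 0 shut, 0.06 at its upper stop. It slides straight up, weighs 0.15 kg (about 2 N to lift, plus some drag from the adapters) and drops shut by itself when let down. From about 0.04 the adapters pass under it; 0.045 to 0.055 is ample
- gate_feet (a point): moves with the gate: midway between the flat undersides of its two feet, which hang below the lip on either side of the adapters' path, each reaching 36 to 71 mm sideways (chute y) and 15 mm to either side of this point along chute x. With the gate shut this point is 110 mm above the bench and 10 mm in front of the lip (chute x = -0.010)
- tray: open blue tray, 155 x 105 mm (x, y), rim 62 mm above its underside; floor, side and +x walls 5 mm, -x wall 16 mm and carrying the grip; 0.2 kg. Origin: centre of its underside, z up. Held with its x along the chute's x and its origin 50 mm in front of the lip (chute x = -0.050), its side rims lie under the gate's feet and the adapters fall inside
- tray_grip (a point): middle of the black upright grip on the tray's -x end: an adapter 16 mm thick (tray x), 50 mm wide (tray y), standing from the rim (62 mm) to 107 mm; this point is at tray x = -69.5 mm, 87 mm above the tray's underside. Best pinched across its thickness, from above, with a strong grip
- adapter1: a brass hexagon adapter, 60 mm long (its x axis), 28 mm across the flats, with a red domed cap on either end, about 0.12 kg; origin: its middle. It starts lying lengthwise in the chute, in file with the others (the lowest, against the gate)
- adapter2: a brass hexagon adapter, 60 mm long (its x axis), 28 mm across the flats, with a red domed cap on either end, about 0.12 kg; origin: its middle. It starts lying lengthwise in the chute, in file with the others (the middle one)
- adapter3: a brass hexagon adapter, 60 mm long (its x axis), 28 mm across the flats, with a red domed cap on either end, about 0.12 kg; origin: its middle. It starts lying lengthwise in the chute, in file with the others (the uppermost)
- case: fixed grey open kit case, 174 x 252 x 45 mm (x, y, z), floor and walls 5 and 6 mm; a 6 mm wall across its middle makes two bays, each 162 mm (x) by 117 mm (y) inside, their centres at case y = +61.5 and -61.5 mm. Origin: centre of its underside
- liner: green liner, 150 x 105 x 3 mm, fixed on the floor of the free bay and centred in it, axes along the case's: the tray stands on it, 8 mm above the bench, with its long side along the case's x, grip at either end. Origin: centre of its underside, 5 mm above the bench. Which bay is free changes
- calibrator: white handheld calibrator, 130 x 90 x 45 mm, 0.45 kg, lying in the other bay; leave it there. Origin: centre of its underside
- gauge: bystander: blue round digital gauge, 80 mm across, 36 mm high, lying on the bench with a steel stem; origin: centre of its underside
- mug: bystander: white mug, 76 mm across, 90 mm high, upright; origin: centre of its underside
- screwdriver: bystander: screwdriver lying on the bench; origin under its middle
Not all that is in view belongs to the job. Of the things that look like the tray, take the one that is farthest from the robot's base at the start.

How it is judged:
By the outcome, as a careful person would: the job done as asked, in the order asked, and still so for the second after the job is handed in, with the robot touching nothing.
It also fails if it takes over 54 s, if anything falls off the work surface, if the arm or the gripper's body presses on something with over 40 N, if the wrist force passes 120 N, or if a joint passes its speed limit or range.

### The arm

A 6-joint arm with a two-finger parallel gripper is mounted at the origin on the work surface. World frame = base frame: x ahead of the robot, y to its left, z up, the work surface at z = 0. Lengths are in mm, angles in rad, forces in N, time in s.
With the tool pointing down it reaches from about 350 to 875 mm from the base axis. Payload 4.2 kg.
Tool frame: the origin (TCP) lies on the mounting face of the last link; the fingertips stand 173 mm ahead of it and the grasp point (between the pads) lies 155 mm ahead of it; z points along the fingers, y is the line along which they close (so a half turn about z gives the same grasp; the last joint's range is limited). The gripper opens to 85 mm and grips with 20 to 120 N. Pads are 22 mm wide; open, the fingers measure 114 mm over their backs; the gripper's body (76 mm by 85 mm) begins 54 mm behind the grasp point. The pads swing forward as they close: fully open they stand 13 mm farther back than shut.
Start: joints at [1.464, 0.385, 0.008, 0, -1.194, -0.259], TCP at [223.527, 583.64, 404.712] pointing down, gripper open.
Joint ranges: [-3.14, 3.14], [-1.21, 2.06], [-1.07, 1.41], [-3.16, 2.05], [-2.99, -0.16], [-3.1, 3.1]. Speed limits (rad/s): [2.79, 2.79, 3.14, 3.14, 3.14, 3.14].

### API

Orientations are given as a unit quaternion [x, y, z, w].
In Python, from bench import arm gives the robot as it stands. The module is installed in compiled form; this text tells all that it offers.
- The arm moves only by the tool move_arm, never from a script. Its arguments are lists of equal length, an entry for each row: "fingers": the finger opening in mm, from 0 to 85.4; "travel": the shift along the tool's x, y, z in mm, a list of three; "dr": the turn, a rotation vector about the tool's x, y, z in rad, a list of three. A call has 1 to 10 rows; each row is the pose to reach, as a shift and turn from the pose commanded when the call began, along the tool's axes at that moment; what a row does not reach only later rows make up. A row lasts 1/10 s, in which the tool goes at most 50 mm and 8.59 degrees, less where a joint would pass 70% of its speed; a pose out of reach is approached as far as the arm can. A call with a gripper value outside its range is refused whole. The fingers move at their own pace and stop on an object; the grip force is fixed at half the most. Time passes only in rows, so rows that repeat a pose let the fingers close. It gives the time, the measured TCP pose, the force, the opening and the grip force at its end, in the units of the state.
- arm.read_state(): the state, without advancing time (a new reading comes with each control period).
- arm.get_image(name): name is "side" or "top"; returns the picture (420x560x3 uint8, red, green, blue); there is no depth.
- arm.camera_model(name): a dict with "intrinsics" (3x3 intrinsics, pixels), "pose" (4x4, takes a point from camera to world coordinates). Camera axes: x right, y up, looking along -z (the intrinsics and any distortion apply to the point x, -y, -z); pixel columns grow to the right and rows downward; lengths in mm; the calibration is good to about 2 mm. A picture is of the moment at which its call begins. camera_model takes no time and is no camera call.
- arm.job_done(): hands the job in; it is judged then, once.
The state is a dict: "clock": time; "joints": joint angles; "joint_vel": joint speeds; "joint_efforts": joint torques, N m; "position": TCP position; "ee_rot": TCP orientation; "contact_force": force on the tool from outside, world axes, zero at the start; "wrist_torque": the same for the moment, N m; "gripper_width": finger opening in mm; "grasp_force": force on a finger pad.
Only numpy, scipy, OpenCV 4.12 (cv2) and the standard library are available. Lean on these libraries where they do the work, as an engineer would, in place of code of your own. Each camera call takes 0.05 s, during which the arm holds its last target. There are 200 camera calls.

## Working session

There is one attempt and no reset: what is moved stays moved. The work goes in short steps, Python scripts to look and compute and a tool call to move; the robot and the scene stay as the last step left them, time stands still between calls to the robot, and variables do not carry over. Pictures are saved under pics/ and viewed, at most 10 in all, crops included, and the job is handed in when it is done.

Besides the shell and the picture viewer there is one more tool, called after "Emit:" as name(argument=value, ...), one argument or row to a line, values as JSON. move_arm: Moves the arm, as the interface text tells. Its arguments: {"type":"object","properties":{"fingers":{"type":"array","items":{"type":"number"}},"travel":{"type":"array","items":{"type":"array","items":{"type":"number"}}},"dr":{"type":"array","items":{"type":"array","items":{"type":"number"}}}},"required":["fingers","travel","dr"]}

```bash
mkdir -p pics; python3 - <<'E'
from bench import arm
import cv2,numpy as np
np.set_printoptions(precision=4,suppress=True)
for n in("side","top"):
    cv2.imwrite(f"pics/{n}0.png",arm.get_image(n)[:,:,::-1]); m=arm.camera_model(n)
    for k in m: print(n,k,m[k])
print(arm.read_state())
E
```

```text
side intrinsics [[397.3179   0.     284.5113]
 [  0.     397.3179 214.421 ]
 [  0.       0.       1.    ]]
side pose [[   0.896     0.3094   -0.3184  118.8921]
 [  -0.4439    0.6365   -0.6307 -644.9857]
 [   0.0075    0.7065    0.7077  943.3926]
 [   0.        0.        0.        1.    ]]
top intrinsics [[398.3705   0.     282.8457]
 [  0.     398.3705 206.6624]
 [  0.       0.       1.    ]]
top pose [[   0.016     0.9967   -0.0797  384.0915]
 [  -0.9999    0.0162    0.0015   29.6869]
 [   0.0028    0.0797    0.9968 1215.0736]
 [   0.        0.        0.        1.    ]]
{'clock': 0.1, 'joints': array([ 1.4636,  0.3855,  0.0068, -0.0004, -1.194 , -0.2586]), 'joint_vel': array([-0.0006, -0.0017,  0.0031,  0.0022,  0.0013,  0.0003]), 'joint_efforts': array([  0.0007, -39.3317,  18.8931,   4.1979,  -0.0026,   0.    ]), 'position': array([223.4531, 583.5052, 403.7186]), 'ee_rot': array([ 0.9833, -0.182 , -0.0001,  0.001 ]), 'contact_force': array([0.3075, 0.2888, 0.5616]), 'wrist_torque': array([-0.036 , -0.0497, -0.0061]), 'grasp_force': 0.0, 'gripper_width': 85.38679622630292}
```

View pics/side0.png

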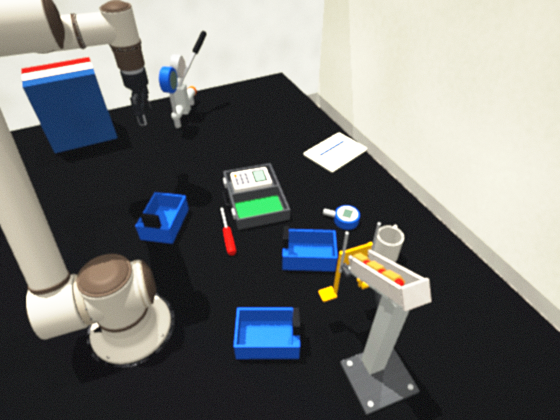

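View pics/top0.png

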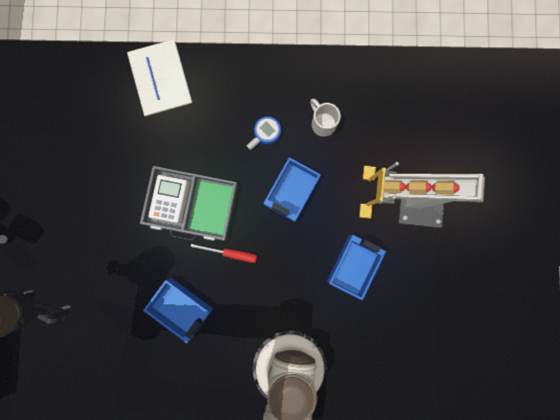

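Three tray-like things in the top view: (292,190), (357,267) and (178,310), with the base near (290,370). The one at (292,190), which is (310,250) in the side view, is about 180 px from the base. The others are about 125 px away, so (292,190) is the tray meant. I'll confirm it in enlarged crops.

```bash
python3 - <<'E'
import cv2,numpy as np
t=cv2.imread("pics/top0.png"); s=cv2.imread("pics/side0.png")
def crop(im,x,y,w,h,f,n): cv2.imwrite(n,cv2.resize(im[y:y+h,x:x+w],None,fx=f,fy=f,interpolation=cv2.INTER_CUBIC))
crop(t,255,100,155,120,5,"pics/c1.png")
crop(s,270,215,160,120,5,"pics/c2.png")
a=cv2.resize(t[160:245,135:245],None,fx=5,fy=5,interpolation=cv2.INTER_CUBIC)
crop(t,135,160,110,85,7,"pics/c3.png")
crop(s,215,155,80,80,7,"pics/c4.png")
E
```

```text
(no output)
```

View pics/c1.png

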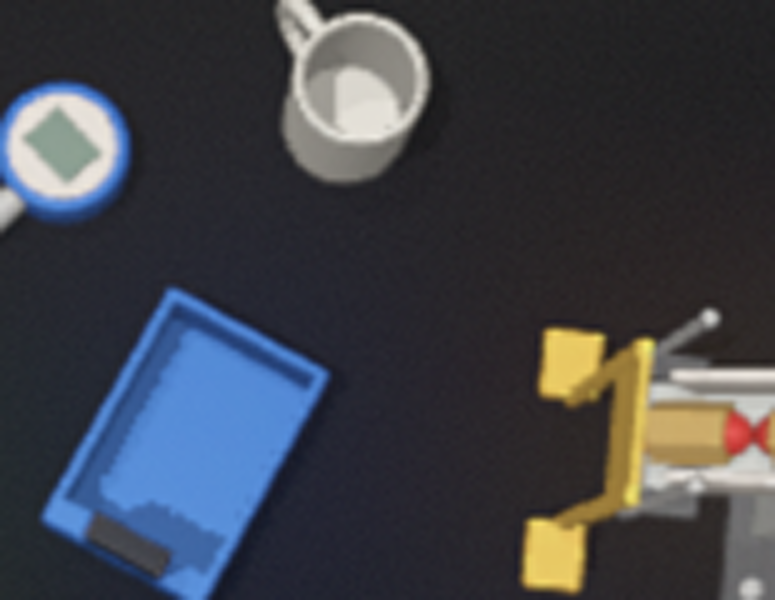

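View pics/c2.png

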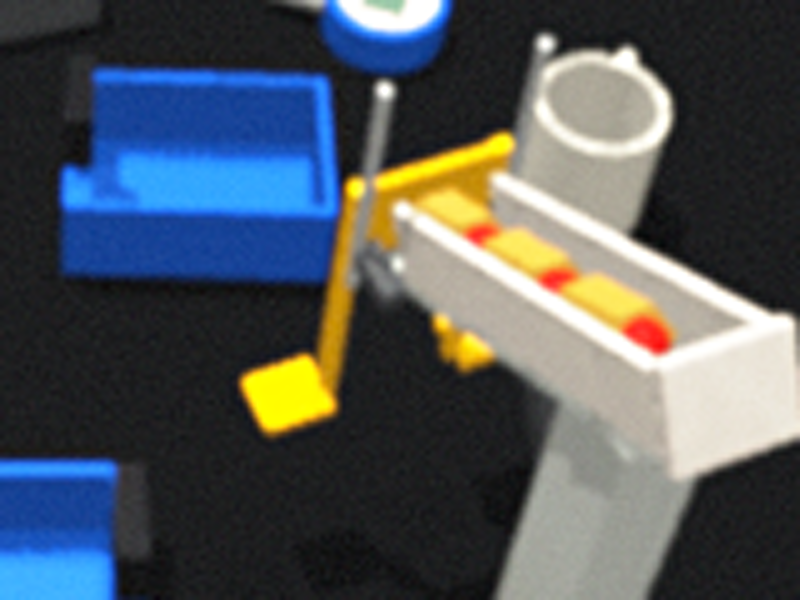

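View pics/c3.png

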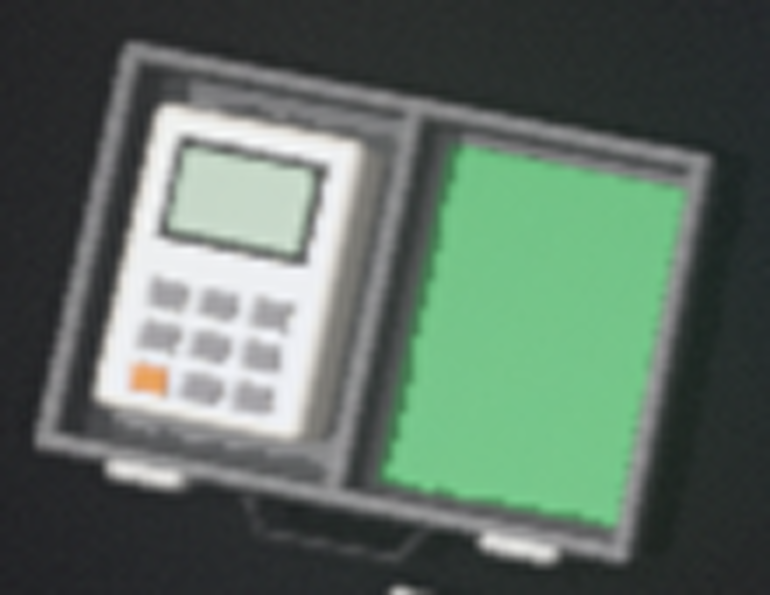

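View pics/c4.png

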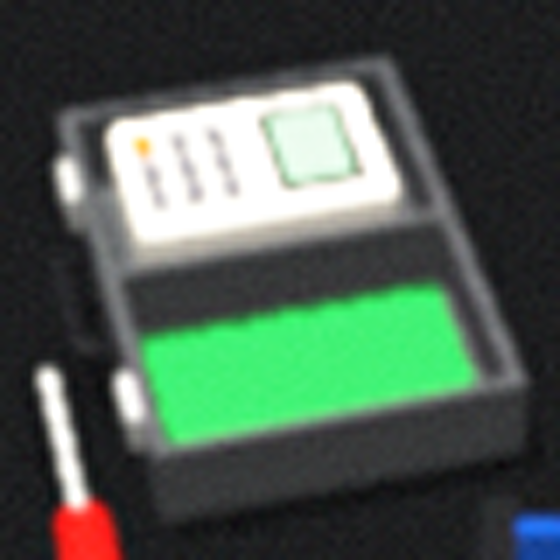

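The crops confirm the choice: the blue tray at top (292,190) has its black grip at the lower-left end, c1 (130,545), and is the farthest from the base. The gate feet are at c1 (572,362) and (555,555). The free green bay is on the right of the case, at c3 (540,330). Next I'll fit poses from both views.

```bash
cat > h.py <<'E'
import numpy as np
from bench import arm
from scipy.optimize import least_squares
C={n:arm.camera_model(n) for n in("side","top")}
def proj(n,P):
    T=np.linalg.inv(C[n]["pose"]); p=T[:3,:3]@P+T[:3,3]; q=C[n]["intrinsics"]@np.array([p[0],-p[1],-p[2]]); return q[:2]/q[2]
def crop(x0,y0,f): return lambda u,v:(x0+(u+.5)/f-.5,y0+(v+.5)/f-.5)
def W(p,l): c,s=np.cos(p[3]),np.sin(p[3]); return np.array([p[0]+c*l[0]-s*l[1],p[1]+s*l[0]+c*l[1],p[2]+l[2]])
def fit(obs,p0):
    f=lambda p:np.concatenate([proj(n,W(p,l))-uv for n,l,uv in obs])
    r=least_squares(f,p0,loss="soft_l1",x_scale=[10,10,10,.1]); print(np.round(r.x,3),"\n",np.round(r.fun.reshape(-1,2),2).tolist()); return r.x
E
python3 - <<'E'
from h import *
c1=crop(255,100,5);c2=crop(270,215,5);c3=crop(135,160,7);c4=crop(215,155,7)
t,s="top","side"
print("tray");fit([(t,(77.5,52.5,62),c1(172,290)),(t,(77.5,-52.5,62),c1(329,375)),(t,(-77.5,52.5,62),c1(43,518)),
 (s,(77.5,52.5,62),c2(330,75)),(s,(77.5,-52.5,62),c2(338,210)),(s,(-77.5,-52.5,62),c2(62,210)),(s,(-77.5,-52.5,0),c2(62,276)),(s,(77.5,-52.5,0),c2(335,283)),
 (t,(-69.5,25,107),c1(90,515)),(t,(-69.5,-25,107),c1(170,555))],[420,0,0,-.5])
F=[(-25,71),(5,71),(5,36),(-25,36)]
o=[(t,(*a,110),c1(*u)) for a,u in zip(F,[(543,328),(605,333),(602,398),(540,394)])]
o+=[(t,(a[0],-a[1],110),c1(*u)) for a,u in zip(F,[(522,588),(582,592),(587,522),(527,518)])]
o+=[(s,(a[0],-a[1],110),c2(*u)) for a,u in zip(F,[(270,435),(338,405),(310,355),(240,378)])]
print("chute");p=fit(o,[420,-250,0,-1.57])
# axis check: cap contacts on y=0, with heights along slope
for u in(402,431.5,460):
    r=least_squares(lambda x:proj(t,W((*p[:2],0,p[3]),(x[0],x[1],241.5+.625*x[0])))-(u,187),[50,0]).x; print("axis",r)
R=[(87,126),(87,-126),(-87,126),(-87,-126)]
o=[(t,(*a,45),c3(*u)) for a,u in zip(R,[(128,45),(712,157),(40,445),(628,560)])]
o+=[(s,(*a,45),c4(*u)) for a,u in zip(R,[(385,58),(525,380),(60,108),(150,455)])]
L=[(75,-9,8),(-75,-9,8)]
o+=[(t,l,c3(*u)) for l,u in zip(L,[(460,142),(383,482)])]+[(s,l,c4(*u)) for l,u in zip(L,[(445,285),(140,340)])]
print("case");p=fit(o,[400,250,0,-.1]);print("bay",W(p,(0,-61.5,8)))
E
```

```text
tray
[ 5.29617e+02  2.15700e+00  1.22300e+00 -4.88000e-01] 
 [[0.03, -0.68], [0.13, -0.52], [0.08, -0.15], [-0.3, 0.62], [0.4, 0.93], [0.82, -0.55], [0.72, -0.43], [-1.15, -0.39], [-0.05, 1.26], [-0.34, 1.91]]
chute
[ 516.401 -213.474   16.45    -1.649] 
 [[0.62, 0.24], [-0.97, 0.25], [-1.33, -0.26], [0.24, -0.47], [0.8, -0.71], [-0.28, -0.48], [-0.31, 0.84], [0.8, 0.61], [-5.11, -13.19], [-13.36, 2.55], [5.25, 8.0], [13.68, -6.16]]
axis [43.12919723 -1.39394937]
axis [100.46456189  -0.64628427]
axis [1.51899495e+02 2.44379746e-02]
case
[ 4.84877e+02  3.05048e+02  4.13800e+00 -1.79000e-01] 
 [[0.27, -0.41], [0.29, 0.03], [-0.24, 0.16], [0.16, 0.52], [0.76, -0.09], [0.52, 0.31], [-0.06, 0.82], [0.93, 0.04], [-0.79, 0.31], [-0.27, 0.14], [-1.16, -0.46], [-0.06, -0.35]]
bay [473.9039804  244.535003    12.13829325]
```

```bash
python3 - <<'E'
from h import *
c1=crop(255,100,5);c2=crop(270,215,5)
t,s="top","side"
print("tray");p=fit([(t,(77.5,52.5,62),c1(172,290)),(t,(77.5,-52.5,62),c1(329,375)),(t,(-77.5,52.5,62),c1(43,518)),
 (s,(77.5,52.5,62),c2(330,75)),(s,(77.5,-52.5,62),c2(338,210)),(s,(-77.5,-52.5,62),c2(62,210)),(s,(-77.5,-52.5,0),c2(62,276)),(s,(77.5,-52.5,0),c2(335,283)),
 (t,(-69.5,0,107),c1(128,546))],[420,0,0,-.5]);print("grip",W(p,(-69.5,0,87)))
F=[(-25,71),(5,71),(5,36),(-25,36)]
o=[(t,(*a,110),c1(*u)) for a,u in zip(F,[(543,328),(605,333),(602,398),(540,394)])]
o+=[(t,(a[0],-a[1],110),c1(*u)) for a,u in zip(F,[(522,588),(582,592),(587,522),(527,518)])]
o+=[(s,(a[0],-a[1],110),c2(*u)) for a,u in zip(F,[(240,378),(270,435),(338,405),(310,355)])]
print("chute");p=fit(o,[420,-250,0,-1.57])
for u in(402,431.5,460):
    r=least_squares(lambda x:proj(t,W((*p[:2],0,p[3]),(x[0],x[1],241.5+.625*x[0])))-(u,187),[50,0]).x; print("axis",r)
for y in(30,-30): print(proj(t,W(p,(0,0,225-p[2]))), proj(s,W(p,(0,0,225-p[2]))))
print("hold origin",W(p,(-50,0,0)),"grip",W(p,(-119.5,0,0)))
E
```

```text
tray
[ 5.28329e+02  2.12500e+00  2.07400e+00 -4.86000e-01] 
 [[-0.05, -0.3], [0.12, -0.21], [0.11, 0.34], [-0.68, 0.52], [0.09, 0.84], [0.46, -0.51], [0.38, -0.39], [-1.45, -0.46], [0.26, -0.15]]
grip [466.86389057  34.56418578  89.07446273]
chute
[ 516.785 -215.022    9.311   -1.656] 
 [[0.84, 0.54], [-0.82, 0.62], [-1.27, 0.02], [0.37, -0.27], [0.67, -0.78], [-0.48, -0.48], [-0.43, 0.93], [0.76, 0.63], [1.12, 0.1], [0.37, -1.53], [-0.24, -0.0], [-0.1, 0.41]]
axis [41.85843747 -1.46652072]
axis [99.23621418 -0.29892096]
axis [150.70957629   0.74852788]
[380.26802836 186.93470194] [354.77809853 262.96173662]
[380.26802836 186.93470194] [354.77809853 262.96173662]
hold origin [ 521.03926437 -165.20295463    9.31074412] grip [526.95209429 -95.95493341   9.31074412]
```

```bash
cat >> h.py <<'E'
from scipy.spatial.transform import Rotation as Ro
def goal(x,y,z,traywaw):
    """TCP goal; tool y at angle traywaw+pi (along tray -x), pointing down"""
    s=arm.read_state(); R=Ro.from_quat(s["ee_rot"]); th=traywaw+np.pi
    Y=np.array([np.cos(th),np.sin(th),0]); Z=np.array([0,0,-1.]); G=Ro.from_matrix(np.c_[np.cross(Y,Z),Y,Z])
    print("travel",np.round(R.inv().apply(np.array([x,y,z])-s["position"]),1),"dr",np.round((R.inv()*G).as_rotvec(),4),"j",np.round(s["joints"],2))
E
python3 - <<'E'
from h import *
goal(467,34.5,320,-.486)
import cv2
g=cv2.imread("pics/top0.png",0)
for u in range(400,482,8):
    c=g[160:225,u]; print(u,[(i+160,int(v)) for i,v in enumerate(c) if 8<=i<=48][::1] if u in(408,472) else "")
E
```

```text
travel [423.9 425.3  84.6] dr [ 1.4000e-03 -1.8000e-03  1.6908e+00] j [ 1.46  0.39  0.01 -0.   -1.19 -0.26]
400 
408 [(168, 42), (169, 42), (170, 43), (171, 40), (172, 36), (173, 91), (174, 209), (175, 214), (176, 165), (177, 128), (178, 132), (179, 191), (180, 198), (181, 197), (182, 180), (183, 131), (184, 108), (185, 119), (186, 124), (187, 125), (188, 135), (189, 115), (190, 115), (191, 173), (192, 195), (193, 199), (194, 200), (195, 212), (196, 212), (197, 156), (198, 125), (199, 128), (200, 131), (201, 130), (202, 129), (203, 130), (204, 131), (205, 131), (206, 125), (207, 112), (208, 103)]
416 
424 
432 
440 
448 
456 
464 
472 [(168, 45), (169, 46), (170, 44), (171, 44), (172, 40), (173, 76), (174, 179), (175, 216), (176, 223), (177, 164), (178, 127), (179, 148), (180, 194), (181, 199), (182, 204), (183, 211), (184, 210), (185, 209), (186, 210), (187, 211), (188, 215), (189, 212), (190, 213), (191, 213), (192, 211), (193, 214), (194, 215), (195, 209), (196, 195), (197, 214), (198, 221), (199, 160), (200, 126), (201, 94), (202, 55), (203, 46), (204, 44), (205, 43), (206, 43), (207, 43), (208, 45)]
480
```

```bash
python3 - <<'E'
from h import *
p=(516.8,-215.0,0,-1.656)
for h in(25,35):
  for u,v in((408,185.2),(472,186.3)):
    print(h,least_squares(lambda x:proj("top",W(p,(x[0],x[1],225+h+.625*x[0])))-(u,v),[50,0]).x)
E
```

```text
25 [51.45900809  1.90950221]
25 [168.19180998   1.52736457]
35 [48.90166518  0.51396007]
35 [1.64583189e+02 1.35263914e-01]
```

Emit:
move_arm(
  fingers=[60,60,60,60,60,60,60,60,60,60],
  travel=[
    [423.9,425.3,84.6],
    [423.9,425.3,84.6],
    [423.9,425.3,84.6],
    [423.9,425.3,84.6],
    [423.9,425.3,84.6],
    [423.9,425.3,84.6],
    [423.9,425.3,84.6],
    [423.9,425.3,84.6],
    [423.9,425.3,84.6],
    [423.9,425.3,84.6],
  ],
  dr=[
    [0,0,1.691],
    [0,0,1.691],
    [0,0,1.691],
    [0,0,1.691],
    [0,0,1.691],
    [0,0,1.691],
    [0,0,1.691],
    [0,0,1.691],
    [0,0,1.691],
    [0,0,1.691],
  ],
)

```text
clock: 1.1
position: [424.7, 129.2, 334.8]
ee_rot: [-0.593, 0.805, 0.0, 0.0]
contact_force: [2.8, 1.3, 0.4]
gripper_width: 60.1
grasp_force: 0.0
```

```bash
python3 -c "
from h import *
goal(467,34.5,290,-.486)"
```

```text
travel [ 77.9 -68.5  44.7] dr [-1.000e-04  2.000e-04  1.853e-01] j [ 0.66  0.15 -0.52 -0.   -0.91 -0.96]
```

Emit:
move_arm(
  fingers=[60,60,60,60,60],
  travel=[
    [77.9,-68.5,44.7],
    [77.9,-68.5,44.7],
    [77.9,-68.5,44.7],
    [77.9,-68.5,44.7],
    [77.9,-68.5,44.7],
  ],
  dr=[
    [0,0,0.1853],
    [0,0,0.1853],
    [0,0,0.1853],
    [0,0,0.1853],
    [0,0,0.1853],
  ],
)

```text
clock: 1.6
position: [467.4, 36.9, 290.3]
ee_rot: [-0.519, 0.855, -0.0, -0.0]
contact_force: [0.2, 0.2, 0.8]
gripper_width: 60.1
grasp_force: 0.0
```

```bash
python3 - <<'E'
from h import *
import cv2
a=arm.get_image("top")[140:240,240:340,::-1]; b=arm.get_image("side")[185:285,255:355,::-1]
cv2.imwrite("pics/g1.png",np.hstack([cv2.resize(i,(400,400),interpolation=cv2.INTER_CUBIC) for i in(a,b)]))
goal(467,34.5,243,-.486)
print(proj("side",np.array([467,34.5,107])))
E
```

```text
travel [ 3.  -1.2 47.9] dr [-0.0009  0.0011  0.0075] j [ 0.43  0.25 -0.52  0.   -0.8  -0.91]
[285.92172383 232.21480771]
```

View pics/g1.png

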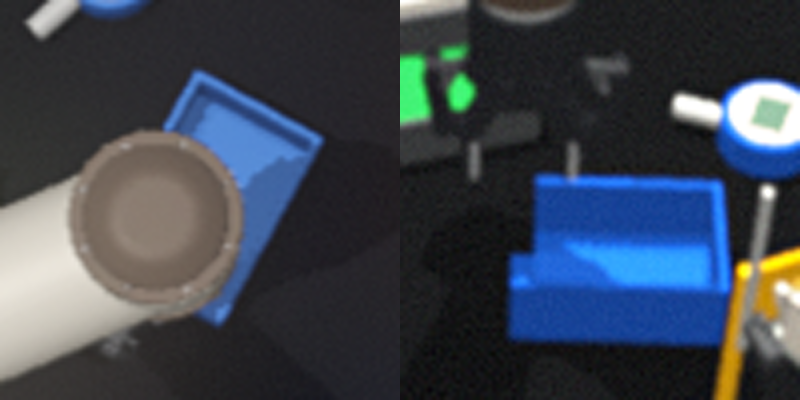

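The side crop shows the two fingertips at (473,165) and (572,165), straddling the predicted grip column. I'll descend and close on it.

Emit:
move_arm(
  fingers=[60,60,60,60,0,0,0,0,0,0],
  travel=[
    [3,-1.2,20],
    [3,-1.2,40],
    [3,-1.2,47.5],
    [3,-1.2,47.5],
    [3,-1.2,47.5],
    [3,-1.2,47.5],
    [3,-1.2,47.5],
    [3,-1.2,47.5],
    [3,-1.2,47.5],
    [3,-1.2,47.5],
  ],
  dr=[
    [0,0,0.0075],
    [0,0,0.0075],
    [0,0,0.0075],
    [0,0,0.0075],
    [0,0,0.0075],
    [0,0,0.0075],
    [0,0,0.0075],
    [0,0,0.0075],
    [0,0,0.0075],
    [0,0,0.0075],
  ],
)

```text
clock: 2.7
position: [467.4, 33.7, 243.7]
ee_rot: [-0.516, 0.857, -0.0, 0.001]
contact_force: [-1.4, 2.6, 6.5]
gripper_width: 15.9
grasp_force: 59.6
```

```bash
python3 -c "
from h import *
goal(517,10,275,-1.656)"
```

```text
travel [ -2.4 -55.  -31.3] dr [-2.0000e-04  1.8000e-03  1.1685e+00] j [ 0.42  0.32 -0.58  0.   -0.67 -0.91]
```

Emit:
move_arm(
  fingers=[0,0,0,0,0,0,0,0,0,0],
  travel=[
    [0,0,-15],
    [-2.4,-15,-31.3],
    [-2.4,-30,-31.3],
    [-2.4,-45,-31.3],
    [-2.4,-55,-31.3],
    [-2.4,-55,-31.3],
    [-2.4,-55,-31.3],
    [-2.4,-55,-31.3],
    [-2.4,-55,-31.3],
    [-2.4,-55,-31.3],
  ],
  dr=[
    [0,0,0],
    [0,0,0.1],
    [0,0,0.24],
    [0,0,0.38],
    [0,0,0.52],
    [0,0,0.66],
    [0,0,0.8],
    [0,0,0.94],
    [0,0,1.08],
    [0,0,1.1685],
  ],
)

```text
clock: 3.7
position: [516.3, 9.6, 273.3]
ee_rot: [0.045, 0.999, -0.0, -0.001]
contact_force: [1.0, 0.4, -1.5]
gripper_width: 15.3
grasp_force: 58.9
```

```bash
python3 -c "
from h import *
goal(527,-96,275,-1.656)"
```

```text
travel [ -20.2 -104.2   -1.7] dr [-0.0002 -0.0016 -0.0056] j [ 0.33  0.34 -0.43 -0.   -0.8  -1.99]
```

Emit:
move_arm(
  fingers=[0,0,0,0,0,0],
  travel=[
    [-5,-25,-1.7],
    [-10,-50,-1.7],
    [-15,-75,-1.7],
    [-18,-95,-1.7],
    [-20.2,-104.2,-1.7],
    [-20.2,-104.2,-1.7],
  ],
  dr=[
    [0,0,-0.0056],
    [0,0,-0.0056],
    [0,0,-0.0056],
    [0,0,-0.0056],
    [0,0,-0.0056],
    [0,0,-0.0056],
  ],
)

```text
clock: 4.3
position: [527.8, -96.6, 275.2]
ee_rot: [0.041, 0.999, 0.0, -0.0]
contact_force: [-1.0, -0.5, -1.6]
gripper_width: 15.3
grasp_force: 59.1
```

```bash
python3 - <<'E'
from h import *
import cv2
a=arm.get_image("top")[140:240,310:410,::-1]; b=arm.get_image("side")[225:325,270:370,::-1]
cv2.imwrite("pics/h1.png",np.hstack([cv2.resize(i,(400,400),interpolation=cv2.INTER_CUBIC) for i in(a,b)]))
s=arm.read_state();print(s["position"],s["gripper_width"]);goal(527,-96,290,-1.656)
E
```

```text
[527.82983298 -95.45216605 275.43140377] 15.446752583932586
travel [  0.8  -0.6 -14.6] dr [ 0.0002 -0.0007  0.0049] j [ 0.12  0.37 -0.38 -0.   -0.82 -1.77]
```

View pics/h1.png

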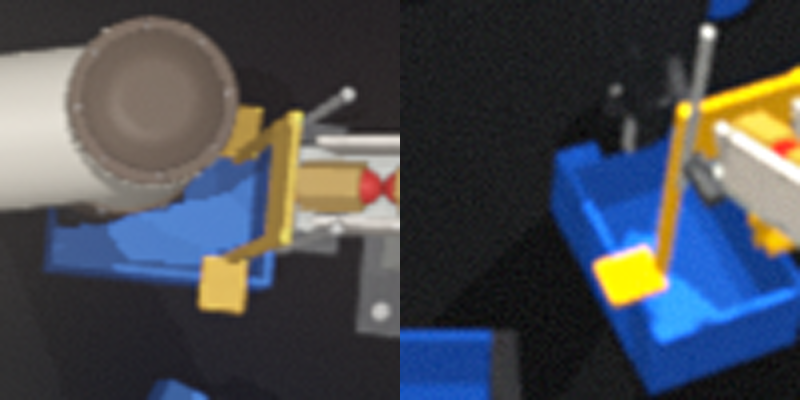

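The tray lies under the feet: in the top half its near rim at y≈278 passes under the near foot, which spans 257–312. It is also square to the gate. I'll shift it 1.7 mm and raise it to a gate height of about 50 mm.

Emit:
move_arm(
  fingers=[0,0,0,0,0,0,0,0,0,0],
  travel=[
    [-1.7,0,-8],
    [-1.7,0,-14],
    [-1.7,0,-20],
    [-1.7,0,-30],
    [-1.7,0,-45],
    [-1.7,0,-60],
    [-1.7,0,-67],
    [-1.7,0,-67],
    [-1.7,0,-67],
    [-1.7,0,-67],
  ],
  dr=[
    [0,0,0.005],
    [0,0,0.005],
    [0,0,0.005],
    [0,0,0.005],
    [0,0,0.005],
    [0,0,0.005],
    [0,0,0.005],
    [0,0,0.005],
    [0,0,0.005],
    [0,0,0.005],
  ],
)

```text
clock: 5.4
position: [529.1, -95.7, 341.4]
ee_rot: [0.043, 0.999, 0.0, -0.001]
contact_force: [0.3, 1.0, -3.9]
gripper_width: 15.4
grasp_force: 67.0
```

Emit:
move_arm(
  fingers=[0,0,0,0,0,0,0,0,0,0],
  travel=[
    [0,0,0],
    [0,0,0],
    [0,0,0],
    [0,0,0],
    [0,0,0],
    [0,0,0],
    [0,0,0],
    [0,0,0],
    [0,0,0],
    [0,0,0],
  ],
  dr=[
    [0,0,0],
    [0,0,0],
    [0,0,0],
    [0,0,0],
    [0,0,0],
    [0,0,0],
    [0,0,0],
    [0,0,0],
    [0,0,0],
    [0,0,0],
  ],
)

```text
clock: 6.4
position: [529.7, -95.9, 342.8]
ee_rot: [0.042, 0.999, -0.0, -0.0]
contact_force: [-0.7, -0.1, -6.9]
gripper_width: 15.0
grasp_force: 68.7
```

```bash
python3 - <<'E'
from h import *
import cv2
a=arm.get_image("top")[130:230,310:410,::-1]; b=arm.get_image("side")[205:325,280:440,::-1]
cv2.imwrite("pics/k1.png",np.hstack([cv2.resize(a,(330,330),interpolation=cv2.INTER_CUBIC),cv2.resize(b,(440,330),interpolation=cv2.INTER_CUBIC)]))
s=arm.read_state();print(s["position"],s["ee_rot"],s["gripper_width"],s["contact_force"])
E
```

```text
[529.67434222 -95.89805569 342.77722342] [ 4.24511397e-02  9.99098541e-01 -5.91676793e-05 -4.92675624e-05] 15.318869466341978 [-0.50601612 -0.14483279 -6.88054769]
```

View pics/k1.png

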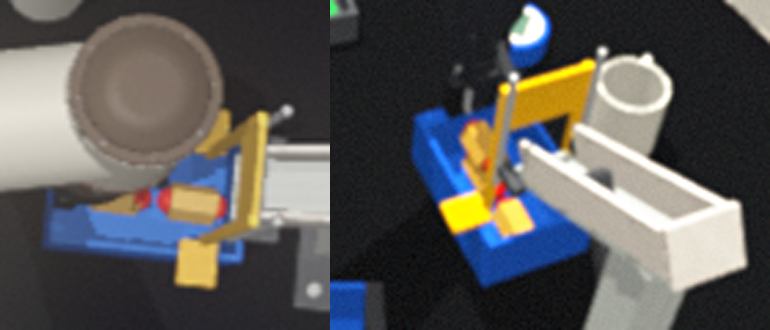

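The chute is empty and the adapters are in the tray, at side crop (478,140), (475,170) and (510,212). The measured load of 6.9 N also fits tray, gate and three adapters. Next I'll lower the tray and back out.

Emit:
move_arm(
  fingers=[0,0,0,0,0,0,0,0,0,0],
  travel=[
    [0,0,5],
    [0,0,15],
    [0,0,25],
    [0,0,35],
    [0,0,45],
    [0,0,55],
    [0,0,63],
    [0,0,68],
    [0,0,68],
    [0,0,68],
  ],
  dr=[
    [0,0,0],
    [0,0,0],
    [0,0,0],
    [0,0,0],
    [0,0,0],
    [0,0,0],
    [0,0,0],
    [0,0,0],
    [0,0,0],
    [0,0,0],
  ],
)

```text
clock: 7.5
position: [529.9, -95.9, 275.0]
ee_rot: [0.042, 0.999, -0.0, 0.0]
contact_force: [0.2, -0.4, -5.7]
gripper_width: 15.2
grasp_force: 69.0
```

Emit:
move_arm(
  fingers=[0,0,0,0,0,0,0,0,0,0],
  travel=[
    [0,3,0],
    [0,10,0],
    [0,22,0],
    [0,37,0],
    [0,52,0],
    [0,67,0],
    [0,82,0],
    [0,95,0],
    [0,102,0],
    [0,105,0],
  ],
  dr=[
    [0,0,0],
    [0,0,0],
    [0,0,0],
    [0,0,0],
    [0,0,0],
    [0,0,0],
    [0,0,0],
    [0,0,0],
    [0,0,0],
    [0,0,0],
  ],
)

```text
clock: 8.5
position: [538.7, 9.7, 274.8]
ee_rot: [0.042, 0.999, -0.0, 0.0]
contact_force: [0.3, 0.3, -5.5]
gripper_width: 15.2
grasp_force: 68.9
```

```bash
python3 - <<'E'
from h import *
p=(484.9,305.0,0,-.179)
print("grip bay",W(p,(-69.5,-61.5,0)))
goal(405,257,350,-.179)
E
```

```text
grip bay [405.5606481  256.85680484   0.        ]
travel [153.9 235.2 -75.3] dr [-1.0000e-04  0.0000e+00 -1.4756e+00] j [ 0.32  0.37 -0.38  0.   -0.82 -1.97]
```

Emit:
move_arm(
  fingers=[0,0,0,0,0,0,0,0,0,0],
  travel=[
    [0,2,-5],
    [2,8,-20],
    [8,18,-38],
    [16,30,-55],
    [26,45,-67],
    [38,62,-73],
    [50,80,-75],
    [63,98,-75],
    [75,116,-75],
    [87,134,-75],
  ],
  dr=[
    [0,0,-0.01],
    [0,0,-0.04],
    [0,0,-0.1],
    [0,0,-0.18],
    [0,0,-0.27],
    [0,0,-0.37],
    [0,0,-0.48],
    [0,0,-0.59],
    [0,0,-0.7],
    [0,0,-0.81],
  ],
)

```text
clock: 9.5
position: [462.6, 149.6, 350.1]
ee_rot: [-0.356, 0.934, -0.0, -0.0]
contact_force: [0.2, -0.2, -5.5]
gripper_width: 15.1
grasp_force: 69.0
```

```bash
python3 -c "
from h import *
goal(405.5,257,350,-.179)"
```

```text
travel [-2.890e+01  1.181e+02  1.000e-01] dr [ 2.00e-04 -3.00e-04 -6.63e-01] j [ 0.65  0.2  -0.4  -0.   -0.97 -1.49]
```

Emit:
move_arm(
  fingers=[0,0,0,0,0,0,0,0,0,0],
  travel=[
    [-4,16,0],
    [-8,34,0],
    [-13,52,0],
    [-17,70,0],
    [-21,86,0],
    [-24,99,0],
    [-27,109,0],
    [-28,115,0],
    [-29,118,0],
    [-29,118,0],
  ],
  dr=[
    [0,0,-0.1],
    [0,0,-0.2],
    [0,0,-0.3],
    [0,0,-0.4],
    [0,0,-0.48],
    [0,0,-0.55],
    [0,0,-0.61],
    [0,0,-0.645],
    [0,0,-0.663],
    [0,0,-0.663],
  ],
)

```text
clock: 10.5
position: [406.7, 257.0, 349.8]
ee_rot: [-0.64, 0.769, -0.0, -0.0]
contact_force: [0.8, -0.0, -5.4]
gripper_width: 15.1
grasp_force: 69.0
```

```bash
python3 -c "
from h import *
goal(405.5,257,298,-.179)"
```

```text
travel [ 0.2  1.1 51.8] dr [ 0.0001 -0.0004 -0.0039] j [ 0.9   0.19 -0.42  0.   -0.96 -1.09]
```

Emit:
move_arm(
  fingers=[0,0,0,0,0,0],
  travel=[
    [0.2,1.1,15],
    [0.2,1.1,30],
    [0.2,1.1,42],
    [0.2,1.1,50],
    [0.2,1.1,51.8],
    [0.2,1.1,51.8],
  ],
  dr=[
    [0,0,-0.004],
    [0,0,-0.004],
    [0,0,-0.004],
    [0,0,-0.004],
    [0,0,-0.004],
    [0,0,-0.004],
  ],
)

```text
clock: 11.1
position: [405.9, 257.1, 298.0]
ee_rot: [-0.641, 0.767, -0.0, -0.0]
contact_force: [0.6, 0.3, -5.1]
gripper_width: 14.9
grasp_force: 68.9
```

```bash
python3 - <<'E'
from h import *
import cv2
A=arm.get_image("top")[:,:,::-1]; B=arm.get_image("side")[:,:,::-1]; cv2.imwrite("pics/top2.png",A);cv2.imwrite("pics/side2.png",B)
a=A[150:250,180:245]; b=B[155:255,215:315]
cv2.imwrite("pics/m1.png",np.hstack([cv2.resize(a,None,fx=4.8,fy=4.8,interpolation=cv2.INTER_CUBIC),cv2.resize(b,None,fx=4.8,fy=4.8,interpolation=cv2.INTER_CUBIC)]))
s=arm.read_state();print(s["position"],s["ee_rot"])
q=s["position"];th=-.179
tp=(q[0]+69.5*np.cos(th),q[1]+69.5*np.sin(th),q[2]-243.7,th);print("tray belief",tp)
for l in((77.5,52.5),(77.5,-52.5),(-77.5,52.5),(-77.5,-52.5)):
    P=W(tp,(*l,62)); u=proj("top",P);v=proj("side",P);w=proj("side",W(tp,(*l,0)))
    f=lambda uv,x,y,o:np.round(((uv[0]-x+.5)*4.8-.5+o,(uv[1]-y+.5)*4.8-.5),0)
    print(l,f(u,180,150,0),f(v,215,155,312),"bottom",f(w,215,155,312))
E
```

```text
[405.9184558  257.34456917 298.61064169] [-6.41162291e-01  7.67404989e-01 -3.26977180e-06  7.07167690e-04]
tray belief (np.float64(474.3080008130337), np.float64(244.97039715913812), np.float64(54.91064169041681), -0.179)
(77.5, 52.5) [ 58. 115.] [614.  79.] bottom [615. 147.]
(77.5, -52.5) [236. 150.] [657. 177.] bottom [656. 246.]
(-77.5, 52.5) [  1. 378.] [391. 118.] bottom [399. 187.]
(-77.5, -52.5) [180. 414.] [422. 221.] bottom [430. 290.]
```

View pics/m1.png

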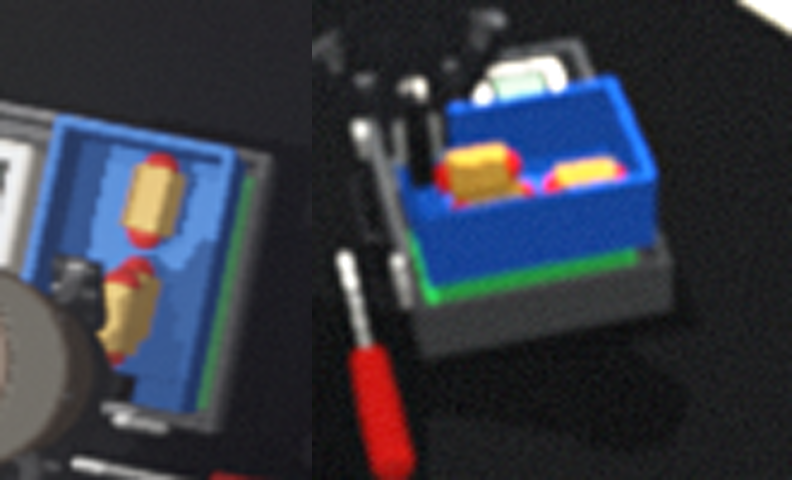

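The picture shows all three adapters in the tray: top half (153,200), and two near the grip at (130,310). The visible rim corners match the predicted ones within about 1 px. I'll refit the case with its height fixed as a check before lowering.

```bash
python3 - <<'E'
from h import *
c3=crop(135,160,7);c4=crop(215,155,7);t,s="top","side"
R=[(87,126),(87,-126),(-87,126),(-87,-126)]
a=[(t,(*a,45),c3(*u)) for a,u in zip(R,[(128,45),(712,157),(40,445),(628,560)])]
b=[(s,(*a,45),c4(*u)) for a,u in zip(R,[(385,58),(525,380),(60,108),(150,455)])]
L=[(75,-9,8),(-75,-9,8)]
la=[(t,l,c3(*u)) for l,u in zip(L,[(460,142),(383,482)])];lb=[(s,l,c4(*u)) for l,u in zip(L,[(445,285),(140,340)])]
for o in(a,b,a+b+la+lb,la+lb):
    f=lambda q:np.concatenate([proj(n,W((q[0],q[1],0,q[2]),l))-uv for n,l,uv in o])
    r=least_squares(f,[480,300,-.1],loss="soft_l1");p=(r.x[0],r.x[1],0,r.x[2]);print(np.round(r.x,3),"grip",W(p,(-69.5,-61.5,8))[:2],round(r.cost,2))
goal(405.5,257,255,-.179)
E
```

```text
[ 4.85452e+02  3.06381e+02 -1.75000e-01] grip [406.28411967 257.95644115] 0.09
[ 4.85404e+02  3.11250e+02 -1.84000e-01] grip [405.8276784  263.49877303] 0.46
[ 4.85510e+02  3.06802e+02 -1.79000e-01] grip [406.19264756 258.62290142] 3.45
[ 4.86504e+02  3.04818e+02 -1.91000e-01] grip [406.59348721 257.6297255 ] 0.54
travel [ 0.5  0.4 43.6] dr [-0.0009  0.0011  0.0002] j [ 0.9   0.25 -0.49  0.   -0.83 -1.08]
```

```bash
python3 -c "
from h import *
goal(406.2,258.3,262,-.179)"
```

```text
travel [-1.  -0.1 36.6] dr [-0.0009  0.0011  0.0002] j [ 0.9   0.25 -0.49  0.   -0.83 -1.08]
```

Emit:
move_arm(
  fingers=[0,0,0,0,0,0,0,0],
  travel=[
    [-1,0,0],
    [-1,0,4],
    [-1,0,11],
    [-1,0,18],
    [-1,0,25],
    [-1,0,32],
    [-1,0,36.6],
    [-1,0,36.6],
  ],
  dr=[
    [0,0,0],
    [0,0,0],
    [0,0,0],
    [0,0,0],
    [0,0,0],
    [0,0,0],
    [0,0,0],
    [0,0,0],
  ],
)

```text
clock: 12.0
position: [405.6, 258.0, 260.4]
ee_rot: [-0.641, 0.767, -0.0, -0.001]
contact_force: [0.3, -0.3, -5.7]
gripper_width: 15.2
grasp_force: 69.0
```

Emit:
move_arm(
  fingers=[0,0,0,0,0,0],
  travel=[
    [0,0,2],
    [0,0,4],
    [0,0,6],
    [0,0,7.5],
    [0,0,8.5],
    [0,0,8.5],
  ],
  dr=[
    [0,0,0],
    [0,0,0],
    [0,0,0],
    [0,0,0],
    [0,0,0],
    [0,0,0],
  ],
)

```text
clock: 12.6
position: [405.8, 258.2, 253.0]
ee_rot: [-0.641, 0.767, -0.0, 0.0]
contact_force: [0.2, 0.0, -4.5]
gripper_width: 15.2
grasp_force: 69.1
```

Contact is beginning. I'll go down a little more, then release.

Emit:
move_arm(
  fingers=[0,0,0,0],
  travel=[
    [0,0,0.7],
    [0,0,1.4],
    [0,0,1.4],
    [0,0,1.4],
  ],
  dr=[
    [0,0,0],
    [0,0,0],
    [0,0,0],
    [0,0,0],
  ],
)

```text
clock: 13.0
position: [405.8, 258.5, 252.6]
ee_rot: [-0.641, 0.767, -0.0, 0.0]
contact_force: [-4.2, 1.0, 5.2]
gripper_width: 15.4
grasp_force: 70.7
```

Emit:
move_arm(
  fingers=[36,36,36,36,36,36,36,36,36,36],
  travel=[
    [0,0,0],
    [0,0,0],
    [0,0,0],
    [0,0,0],
    [0,0,-5],
    [0,0,-20],
    [0,0,-45],
    [0,0,-80],
    [0,0,-120],
    [0,0,-150],
  ],
  dr=[
    [0,0,0],
    [0,0,0],
    [0,0,0],
    [0,0,0],
    [0,0,0],
    [0,0,0],
    [0,0,0],
    [0,0,0],
    [0,0,0],
    [0,0,0],
  ],
)

```text
clock: 14.0
position: [405.8, 258.1, 404.4]
ee_rot: [-0.641, 0.767, -0.0, 0.002]
contact_force: [0.4, 0.6, -0.7]
gripper_width: 36.0
grasp_force: 0.0
```

Emit:
move_arm(
  fingers=[36,36,36,36,36,36],
  travel=[
    [0,30,0],
    [0,60,0],
    [0,90,0],
    [0,90,0],
    [0,90,0],
    [0,90,0],
  ],
  dr=[
    [0,0,0],
    [0,0,0],
    [0,0,0],
    [0,0,0],
    [0,0,0],
    [0,0,0],
  ],
)

```text
clock: 14.6
position: [317.6, 274.3, 401.7]
ee_rot: [-0.641, 0.767, -0.0, 0.0]
contact_force: [-1.2, 0.1, -0.9]
gripper_width: 35.8
grasp_force: 0.0
```

```bash
python3 - <<'E'
from h import *
import cv2
A=arm.get_image("top")[:,:,::-1]; B=arm.get_image("side")[:,:,::-1]; cv2.imwrite("pics/top3.png",A);cv2.imwrite("pics/side3.png",B)
s=arm.read_state();print(s["position"],s["contact_force"],s["gripper_width"])
# blue-tray rim fit: predicted tray seated; compare blue mask in both views with predicted silhouette
tp=(474.2,246.1,8.5,-.179)
for n,I in(("top",A),("side",B)):
    h=cv2.cvtColor(I.copy(),cv2.COLOR_BGR2HSV); blue=cv2.inRange(h,(100,120,50),(125,255,255))
    pts=np.array([proj(n,W(tp,(x,y,z))) for x in(-77.5,77.5) for y in(-52.5,52.5) for z in(0,62)],np.float32)
    c=cv2.convexHull(pts); M=np.zeros_like(blue); cv2.fillConvexPoly(M,np.round(c).astype(int),255)
    near=cv2.dilate(M,np.ones((15,15))); b=cv2.bitwise_and(blue,near)
    print(n,"hull",cv2.boundingRect(c),"blue",cv2.boundingRect(b),"outside",cv2.countNonZero(b&~M),"in",cv2.countNonZero(b))
    red=cv2.inRange(h,(0,140,110),(6,255,255))|cv2.inRange(h,(172,140,110),(180,255,255)); k,l,st,ce=cv2.connectedComponentsWithStats(red)
    print("red",[(np.round(ce[i]).tolist(),int(st[i,4])) for i in range(1,k) if st[i,4]>4])
    # gate feet and bystanders: change from the start, away from arm
    d=cv2.absdiff(I,cv2.imread(f"pics/{n}0.png")).max(2); k,l,st,ce=cv2.connectedComponentsWithStats((cv2.medianBlur(d,5)>45).astype(np.uint8))
    print("diff",[st[i].tolist() for i in range(1,k) if st[i,4]>15])
E
```

```text
[317.83367276 274.20048212 401.37418658] [ 0.52354831 -0.86011091 -0.7518931 ] 35.76260999491702
top hull (183, 176, 51, 61) blue (184, 177, 48, 59) outside 0 in 1459
red [([216.0, 185.0], 11), ([212.0, 201.0], 13), ([209.0, 207.0], 26), ([204.0, 225.0], 12), ([239.0, 255.0], 257)]
diff [[263, 157, 58, 65, 1961], [184, 177, 49, 60, 2161], [384, 180, 76, 15, 897], [172, 238, 7, 9, 42], [49, 249, 149, 171, 12662], [223, 251, 32, 11, 168], [160, 300, 48, 27, 530], [273, 331, 25, 37, 479], [305, 362, 19, 12, 127], [248, 395, 27, 25, 382], [304, 414, 8, 6, 32]]
side hull (232, 181, 55, 44) blue (232, 181, 55, 37) outside 39 in 1025
red [([257.0, 199.0], 5), ([242.0, 202.0], 12), ([229.0, 241.0], 235)]
diff [[0, 0, 208, 119, 12572], [0, 109, 43, 103, 844], [215, 130, 6, 4, 20], [193, 159, 4, 7, 21], [233, 181, 54, 38, 1437], [143, 193, 14, 20, 67], [159, 210, 10, 20, 111], [137, 218, 8, 10, 50], [0, 227, 6, 14, 42], [282, 228, 56, 44, 2203], [13, 237, 112, 103, 3819], [355, 253, 50, 33, 423], [131, 259, 15, 13, 111], [138, 276, 37, 42, 629], [123, 281, 12, 21, 120]]
```

```bash
python3 - <<'E'
import cv2,numpy as np
for n in("top","side"):
  for k in(0,2,3):
    I=cv2.imread(f"pics/{n}{k}.png");h=cv2.cvtColor(I,cv2.COLOR_BGR2HSV)
    red=cv2.inRange(h,(0,140,50),(6,255,255))|cv2.inRange(h,(172,140,50),(180,255,255));kk,l,st,ce=cv2.connectedComponentsWithStats(red)
    i=1+st[1:,4].argmax();print(n,k,st[i],ce[i].round(1))
    y=cv2.inRange(h,(20,150,120),(32,255,255));y[:150]=0;y[:,:300 if n=="side" else 355]=0;y[:,376:]=0;print(" feet",np.argwhere(y).mean(0).round(1),cv2.countNonZero(y))
E
```

```text
top 0 [222 248  35  15 316] [239.7 255.3]
 feet [190.3 369.2] 145
top 2 [222 248  35  15 321] [239.5 255.2]
 feet [191.1 369. ] 144
top 3 [222 248  35  15 314] [239.8 255.3]
 feet [190.8 368.9] 150
side 0 [222 226  15  30 295] [229. 241.]
 feet [269.8 347.2] 747
side 2 [222 226  15  30 290] [229.1 241. ]
 feet [270.2 345.7] 712
side 3 [222 226  15  30 288] [229.1 241.2]
 feet [270.2 345.7] 703
```

The screwdriver and the gate feet are where they started (the screwdriver difference was only shadow), and the tray's outline matches the seated pose. I'll hand in.

```bash
python3 -c "
from bench import arm
print(arm.job_done())"
```

```text
the job is handed in; nothing more can be done
None
```

The job is handed in at about 15 s on the robot's clock: the tray is seated in the green-lined bay and released with all three adapters in it, the gate is shut again, and nothing else appears disturbed; no verdict was returned.

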